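Free the jammed pedal bin and bin the empty spice bottle

TASK

The empty spice bottle has slid under the pedal of the countertop bin and jams it: pull it out and stand it upright in the middle of the black trivet, let go of it, then press the pedal with the gripper all the way down to its stop so that the lid is thrown open and stays up. Take the bottle again and stand it upright on the floor of the bin in the free space beside the tin, leave the tin standing, and finally shut the lid fully. Leave the plate, clay pot, saucepan and ladle where they are.

Things in the scene. Friction and masses are not known exactly. Their poses are not given: they have to be found in the camera images.
- bin: White plastic countertop waste bin, open box fixed to the counter, outside 150 (x) x 190 (y) x 140 high, walls 6 thick, inner floor 12 above the counter, green lid on top. Origin: centre of the underside. Its -x side is the front, where the pedal sticks out; the lid hinge runs along y at the rear top edge (+x).
- lid (a joint): Opening angle of the green lid (rad): 0 shut, rising up and back to 1.75 at most. Plate 152 deep x 194 wide x 8 thick. The pedal lifts it to about 1.6 through a one-way arm; a stiff hinge holds it wherever it is left, so it has to be pushed shut all the way. It opens lightly, about 1 N at the edge.
- lid_edge (a point): Middle of the lid's free edge, on its upper (outer) face, 150 from the hinge axis; moves with the lid. z axis: outward normal of the lid.
- bin_hinge (a point): Middle of the lid's hinge axis, fixed to the bin, 72 behind its centre (+x), 142 above the counter; axes as the bin's. The lid's underside passes through this axis.
- bin_space (a point): Middle of the free floor space inside the bin, on the inner floor, 10 in front of and 42 to the -y side of the bin's centre. The free space measures about 138 (x) x 100 (y). Axes as the bin's.
- pedal (a joint): Angle of the bin's spring pedal (rad): 0 up at rest, 0.34 down at its stop. It takes about 10 to 15 N at the tread and springs back up when let go. Hinge axis along the bin's y, 60 in front of the bin's centre, 50 above the counter.
- pedal_top (a point): Middle of the upper face of the pedal's black ribbed tread, where to press. The tread measures 50 (x) x 80 (y) x 7 thick; this point lies 95 from the pedal hinge, 155 in front of the bin's centre and at rest 53.5 above the counter (the tread's underside 46.5); it moves with the pedal and sinks 32 at the stop. A 26 wide steel bar joins the tread to the bin.
- bottle: Empty orange plastic spice bottle, square body 40 x 40 x 78 high, round red twist cap of 34 diameter from 82 to 104 above the base; 50 g. Origin: centre of its base; z axis runs from the base to the cap. At the start it lies on one flat side, its base under the pedal tread by 20 to 40, its cap pointing away from the bin.
- tin: Empty tin can, 62 diameter x 80 high, standing loose inside the bin on its +y side, hidden while the lid is shut. Origin: centre of its underside, z up.
- trivet: Black round silicone trivet, 130 diameter, 8 thick, stuck to the counter. Origin: centre of its underside.
- plate: White porcelain side plate, 150 diameter, 18 high. Origin: centre of the underside. Leave alone.
- clay_pot: Terracotta lidded clay pot, 128 diameter, 112 high with its lid knob. Origin: centre of the underside. Leave alone.
- saucepan: Small aluminium saucepan, 116 diameter, 65 high, with a black handle reaching 176 from its centre along its own +y at about 60 height. Origin: centre of the underside. Leave alone.
- ladle: Stainless ladle lying on the counter, bowl 80 diameter, 24 high, handle along its own +y to 255. Origin: under the bowl's centre. Leave alone. Beyond it, at the far edge of the counter, is a fixed wok burner 220 in diameter and 56 high.
There are look-alikes about, which are no part of the job. There is more than one size of the trivet; the one meant has the size given above. What is shaped like the bottle but green is not meant.

How it is judged:
On the way, in this order (a step that is already met when the one before it is completed fails the run):
1. the bottle stands upright on the trivet, let go (angle between bottle's own z axis and vertical below 0.15 rad and horizontal distance between bottle and trivet below 0.045 m and height (world z) of bottle between 0.004 and 0.013 m and contact force between the fingers and bottle below 0.2 N), for 0.3 s.
2. the gripper holds the pedal down at its stop and the lid stands open, the bottle still upright on the trivet (value of joint pedal above 0.315 rad and value of joint lid above 1.3 rad and contact force between the fingers and anything else above 1 N and angle between bottle's own z axis and vertical below 0.15 rad and horizontal distance between bottle and trivet below 0.045 m and height (world z) of bottle between 0.004 and 0.013 m), for 0.2 s.
3. the bottle stands upright on the floor of the open bin, let go (angle between bottle's own z axis and vertical below 0.15 rad and x of bottle in the frame of bin between -0.07 and 0.07 m and y of bottle in the frame of bin between -0.09 and 0.09 m and z of bottle in the frame of bin between 0.006 and 0.018 m and contact force between the fingers and bottle below 0.2 N and value of joint lid above 1 rad), for 0.2 s.
At the end, for the whole second after the job is handed in: The bottle stands upright (within 0.15 rad) on the bin's inner floor (base within 6 mm of it), the tin stands upright in the bin too, the lid is shut (under 0.05 rad) and the pedal is back up (under 0.05 rad) (angle between each of bottle, tin's own z axis and vertical below 0.15 rad and x of bottle in the frame of bin between -0.07 and 0.07 m and y of bottle in the frame of bin between -0.09 and 0.09 m and z of bottle in the frame of bin between 0.006 and 0.018 m and value of joint each of lid, pedal below 0.05 rad and z of tin in the frame of bin below 0.02 m and linear speed of bottle below 0.02 m/s); the robot touches nothing.
It fails at once if the plate is moved by more than 25 mm (distance of plate from where it was at the start of the episode above 0.025 m).
It fails at once if the clay pot is moved by more than 25 mm (distance of clay_pot from where it was at the start of the episode above 0.025 m).
It fails at once if the saucepan is moved by more than 25 mm (distance of saucepan from where it was at the start of the episode above 0.025 m).
It fails at once if the ladle is moved by more than 25 mm (distance of ladle from where it was at the start of the episode above 0.025 m).
It fails at once if the tin inside the bin is knocked over (angle between tin's own z axis and vertical above 0.5 rad).
It also fails if it takes over 72 s, if anything falls off the work surface, if the arm or the gripper's body presses on something with over 40 N, if the wrist force passes 120 N, or if a joint passes its speed limit or range.

ROBOT

A 6-joint arm with a two-finger parallel gripper is mounted at the origin on the work surface. World frame = base frame: x ahead of the robot, y to its left, z up, the work surface at z = 0. Lengths are in m, angles in rad, forces in N, time in s.
With the tool pointing down it reaches from about 0.225 to 0.875 m from the base axis. Payload 3.4 kg.
Tool frame: the origin (TCP) lies at the very end of the fingers, on their centre line; the grasp point (between the pads) lies manip.grip_point_offset behind it (manip.grip_point_offset is the distance from the TCP to the grasp point, in m); z points along the fingers, y is the line along which they close (so a half turn about z gives the same grasp; the last joint's range is limited). The gripper opens to 85 mm and grips with 20 to 120 N. Pads are 22 mm wide; open, the fingers measure 114 mm over their backs; the gripper's body (76 mm by 85 mm) begins 54 mm behind the grasp point. The pads swing forward as they close: fully open they stand 13 mm farther back than shut.
Start: joints at [-1.334, 0.276, 1.505, -0, 1.361, -0.121], TCP at [0.201, -0.539, 0.231] pointing down, gripper open.
Joint ranges: [-2.89, 2.89], [-0.75, 2.08], [0.22, 2.7], [-1.18, 4.32], [0.11, 2.71], [-2.7, 2.7]. Speed limits (rad/s): [2.57, 2.57, 3.14, 3.14, 3.14, 3.14].

INTERFACE

Orientations are given as a unit quaternion [w, x, y, z].
In Python, from rig import manip gives the robot as it stands.
- The arm moves only by the shell command python3 -m pendant 'ROWS' [FORCE]. ROWS is JSON, a list of rows, each an object of numbers: "jaw": the opening, from -1 (shut) to 1 (fully open); "tx", "ty", "tz": the shift along the world's x, y, z in cm; "ax", "ay", "az": the turn, a rotation vector about the world's x, y, z in degrees. In form: [{"jaw": .., "tx": .., "ty": .., "tz": .., "ax": .., "ay": .., "az": ..}, ...]. A call has 1 to 10 rows; each row is the pose to reach, as a shift and turn from the pose commanded when the call began; what a row does not reach only later rows make up. A row lasts 1/8 s, in which the tool goes at most 62.5 mm and 10.7 degrees, less where a joint would pass 70% of its speed; a pose out of reach is approached as far as the arm can. A call with a gripper value outside its range is refused whole. The fingers move at their own pace and stop on an object; FORCE is the grip in N (left out, the last holds). Time passes only in rows, so rows that repeat a pose let the fingers close. It gives the time, the measured TCP pose, the force, the opening and the grip force at its end, in the units of the state.
- manip.get_state(): the state, without advancing time (a new reading comes with each control period).
- manip.get_image(name): name is "side" or "top"; returns a dict with "pixels" (420x560x3 uint8, blue, green, red), "depth" (420x560 float32, m along the optical axis (not along the pixel's ray), 0 where there is no reading), "fx", "fy", "cx", "cy" (pixels), "pose" (4x4, takes a point from camera to world coordinates). Camera axes: x right, y down, z forward; pixel columns grow to the right and rows downward; lengths in m; the calibration is good to about 2 mm. A picture is of the moment at which its call begins.
- manip.sign_off(): hands the job in; it is judged then, once.
The state is a dict: "clock": time; "qpos": joint angles; "qd": joint speeds; "effort": joint torques, N m; "position": TCP position; "ee_rot": TCP orientation; "contact_force": force on the tool from outside, world axes, zero at the start; "moment": the same for the moment, N m; "width": finger opening in m; "gripper_force": force on a finger pad.
Only numpy, scipy, OpenCV 4.12 (cv2) and the standard library are available. Lean on these libraries where they do the work, as an engineer would, in place of code of your own. Each camera call takes 0.05 s, during which the arm holds its last target. There are 200 camera calls.

## Working session

There is one attempt and no reset: what is moved stays moved. The work goes in short steps, Python scripts to look and compute and a shell command to move; the robot and the scene stay as the last step left them, time stands still between calls to the robot, and variables do not carry over. Pictures are saved under pics/ and viewed, at most 10 in all, crops included, and the job is handed in when it is done.

```bash
ls; mkdir -p pics; cat > h.py <<'E'
import numpy as np, cv2
from rig import manip
def grab(n,save=None):
    im=manip.get_image(n)
    if save: cv2.imwrite('pics/'+save,im['pixels'])
    return im
def cloud(im):
    d=im['depth'];v,u=np.indices(d.shape)
    P=np.stack([(u-im['cx'])/im['fx']*d,(v-im['cy'])/im['fy']*d,d,np.ones_like(d)],-1)@np.array(im['pose']).T
    P=P[...,:3];P[d==0]=np.nan;return P
def hsv(im): return cv2.cvtColor(np.ascontiguousarray(im['pixels']),cv2.COLOR_BGR2HSV)
E
python3 - <<'E'
from h import *
a=grab('top','top0.png');b=grab('side','side0.png')
for n,i in(('top',a),('side',b)):
    np.savez(n+'0.npz',**i); print(n,i['fx'],np.round(i['pose'],3).tolist())
print(manip.get_state(),manip.grip_point_offset)
E
```

```text
pics
top 389.9872000546014 [[-0.144, -0.964, 0.222, 0.372], [-0.99, 0.142, -0.025, 0.118], [-0.007, -0.223, -0.975, 1.24], [0.0, 0.0, 0.0, 1.0]]
side 442.72237466679087 [[-0.666, -0.389, 0.637, -0.127], [-0.746, 0.35, -0.566, 0.784], [-0.002, -0.852, -0.523, 0.724], [0.0, 0.0, 0.0, 1.0]]
{'clock': 0.1, 'qpos': array([-1.33400746e+00,  2.76516195e-01,  1.50603084e+00, -2.62338858e-06,
        1.36071867e+00, -1.20974835e-01]), 'qd': array([ 0.00032928, -0.0018466 , -0.00454059, -0.00057711,  0.00044752,
       -0.00122905]), 'effort': array([ 8.65036200e-04, -4.17700231e+01, -2.46405691e+01, -3.38802884e-04,
        5.81678847e-03,  1.02600970e-05]), 'position': array([ 0.20124535, -0.53810873,  0.23052541]), 'ee_rot': array([-8.35045141e-04,  9.84042867e-01,  1.77929583e-01, -4.96938717e-05]), 'contact_force': array([-0.45145787,  0.47168908, -0.39539081]), 'moment': array([ 0.01212864,  0.0107233 , -0.02779483]), 'gripper_force': 0.0, 'width': 0.0857035422339779} 0.0187
```

View pics/top0.png

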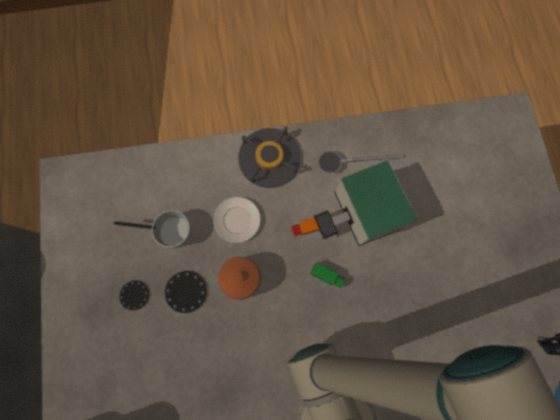

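View pics/side0.png

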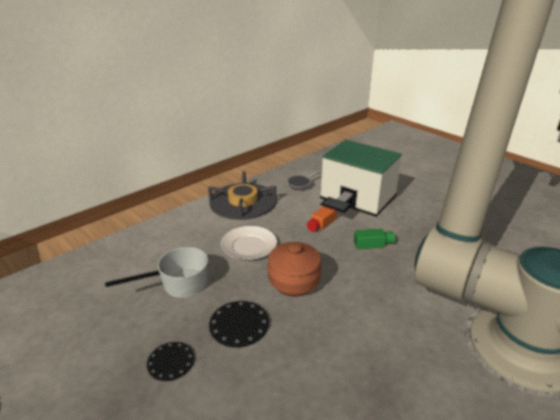

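The top view shows the orange bottle at (308,227) with its red cap at (296,230), the pedal tread at (327,223), the bin lid at (378,200) and a green look-alike bottle at (328,275). There are two trivets, one at (186,291) and a smaller one at (135,295). Next I'll measure them.

```bash
python3 - <<'E'
from h import *
R={}
for n in('top','side'):
    im=dict(np.load(n+'0.npz'));P=cloud(im);H=hsv(im);h,s,v=[H[...,i] for i in range(3)]
    z=P[...,2]
    M={'orange':(h>6)&(h<18)&(s>200)&(v>120),'red':((h<5)|(h>174))&(s>190)&(v>100),
     'lid':(h>65)&(h<95)&(s>100)&(z>.11),'black':(v<45)&(z<.07),'clay':(h<14)&(s>100)&(s<205)&(v>60),'white':(s<40)&(v>140),'green':(h>50)&(h<65)&(s>180)}
    for k,m in M.items():
        m=cv2.morphologyEx(m.astype(np.uint8),cv2.MORPH_CLOSE if k=='black' else cv2.MORPH_OPEN,np.ones((3,3)))
        c,l,st,ce=cv2.connectedComponentsWithStats(m)
        for i in range(1,c):
            if st[i,4]<60: continue
            Q=P[l==i];Q=Q[~np.isnan(Q[:,0])]
            if len(Q)<20 or np.linalg.norm(np.median(Q,0)[:2])<.2 or abs(np.median(Q,0)[1])>1: continue
            r=cv2.minAreaRect((Q[:,:2]*1000).astype(np.float32))
            print(n,k,ce[i].round(),st[i,4],'med',np.median(Q,0).round(3),'zr',np.percentile(Q[:,2],[3,97]).round(3),'rect',[np.round(t,0).tolist() for t in r])
t=cv2.imread('pics/top0.png');cv2.imwrite('pics/crop.png',np.hstack([cv2.resize(t[245:335,100:220],(400,300),interpolation=cv2.INTER_CUBIC),cv2.resize(t[180:255,280:380],(400,300),interpolation=cv2.INTER_CUBIC)]))
E
```

```text
top orange [308. 226.] 193 med [ 0.582 -0.009  0.039] zr [0.032 0.044] rect [[583.0, -8.0], [35.0, 55.0], 8.0]
top lid [387. 205.] 1713 med [ 0.583 -0.237  0.149] zr [0.146 0.153] rect [[611.0, -211.0], [182.0, 143.0], 14.0]
top lid [364. 181.] 78 med [ 0.667 -0.175  0.15 ] zr [0.146 0.154] rect [[669.0, -180.0], [44.0, 27.0], 57.0]
top lid [358. 196.] 112 med [ 0.626 -0.154  0.149] zr [0.146 0.152] rect [[628.0, -155.0], [53.0, 32.0], 1.0]
top black [186. 292.] 1126 med [0.438 0.397 0.007] zr [0.003 0.012] rect [[439.0, 397.0], [122.0, 119.0], 82.0]
top black [135. 295.] 571 med [0.451 0.555 0.005] zr [0.001 0.01 ] rect [[451.0, 555.0], [81.0, 83.0], 18.0]
top clay [239. 278.] 1429 med [0.45  0.22  0.088] zr [0.057 0.11 ] rect [[451.0, 222.0], [122.0, 122.0], 82.0]
top white [253. 209.] 99 med [0.665 0.155 0.014] zr [0.008 0.02 ] rect [[663.0, 155.0], [54.0, 26.0], 8.0]
side red [313. 225.] 90 med [0.571 0.037 0.028] zr [0.013 0.036] rect [[573.0, 34.0], [28.0, 23.0], 46.0]
side black [348. 201.] 150 med [ 0.577 -0.139  0.051] zr [0.01  0.062] rect [[571.0, -94.0], [50.0, 116.0], 26
[... 6043 characters left out ...]
.0], 2.0]
side white [ 60. 187.] 73 med [ 2.259  0.27  -0.47 ] zr [-0.496 -0.44 ] rect [[2259.0, 270.0], [31.0, 54.0], 8.0]
side white [ 86. 197.] 268 med [ 2.259  0.149 -0.586] zr [-0.638 -0.528] rect [[2256.0, 165.0], [44.0, 150.0], 2.0]
side white [  8. 227.] 143 med [ 2.257  0.571 -0.599] zr [-0.638 -0.556] rect [[2257.0, 574.0], [31.0, 94.0], 6.0]
side white [ 24. 224.] 117 med [ 2.257  0.497 -0.615] zr [-0.642 -0.584] rect [[2256.0, 502.0], [64.0, 43.0], 74.0]
side white [248. 241.] 1315 med [0.654 0.201 0.008] zr [-0.001  0.017] rect [[656.0, 202.0], [149.0, 179.0], 60.0]
side white [185. 270.] 1233 med [0.643 0.392 0.033] zr [-0.     0.064] rect [[666.0, 385.0], [117.0, 208.0], 45.0]
```

View pics/crop.png

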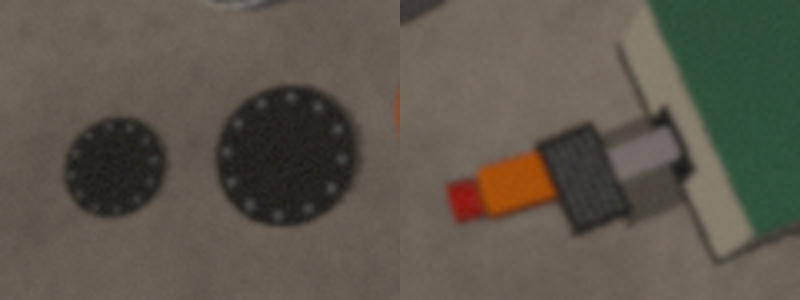

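The crop shows a small trivet about 88 mm across at (135,295) and a large one about 125 mm across at (186,291). The large one fits the 130 mm given, so its centre is at (0.438, 0.398). The orange bottle with a red cap under the tread is the one meant, and the green one isn't. Next I'll refine the bin, pedal and bottle axes.

```bash
python3 - <<'E'
from h import *
im=dict(np.load('top0.npz'));P=cloud(im);H=hsv(im);h,s,v=[H[...,i] for i in range(3)]
z=P[...,2];x=P[...,0];y=P[...,1]
def rep(n,m):
    m=cv2.morphologyEx(m.astype(np.uint8),cv2.MORPH_OPEN,np.ones((2,2)))>0
    Q=P[m];r=cv2.minAreaRect((Q[:,:2]*1000).astype(np.float32));print(n,len(Q),Q.mean(0).round(4),[np.round(t,1).tolist() for t in r],np.percentile(Q[:,2],[5,50,95]).round(4))
    print('  box',cv2.boxPoints(r).round(0).tolist())
roi=(x>.45)&(x<.75)&(y<-.08)&(y>-.4)
rep('lid',roi&(z>.14)&(h>60)&(h<100)&(s>60))
rep('tread',(x>.5)&(x<.7)&(y<-.02)&(y>-.12)&(v<60)&(z>.04)&(z<.07))
rep('bottle',(x>.5)&(x<.65)&(y>-.06)&(y<.03)&(h>5)&(h<18)&(s>170)&(v>90))
rep('cap',(x>.5)&(x<.65)&(y>-.0)&(y<.08)&((h<=4)|(h>174))&(s>150)&(v>70))
E
```

```text
lid 3243 [nan nan nan] [[618.4, -242.9], [185.9, 208.2], 14.6] [nan nan nan]
  box [[502.0, -166.0], [555.0, -367.0], [735.0, -320.0], [682.0, -119.0]]
tread 256 [ 0.5733 -0.0658  0.049 ] [[577.7, -69.2], [74.5, 59.0], 14.3] [-0.0014  0.053   0.057 ]
  box [[534.0, -50.0], [549.0, -107.0], [621.0, -89.0], [606.0, -31.0]]
bottle 222 [nan nan nan] [[569.1, -12.3], [41.1, 48.8], 32.7] [nan nan nan]
  box [[539.0, -3.0], [565.0, -44.0], [600.0, -22.0], [573.0, 19.0]]
cap 60 [0.5736 0.0278 0.0293] [[574.8, 28.3], [23.0, 21.4], 10.9] [0.0001 0.0335 0.0376]
  box [[561.0, 37.0], [565.0, 16.0], [588.0, 20.0], [584.0, 41.0]]
```

```bash
cat >> h.py <<'E'
def cast(im,uv,zp):
    uv=np.asarray(uv,float).reshape(-1,2);T=np.array(im['pose'])
    d=np.c_[(uv[:,0]-im['cx'])/im['fx'],(uv[:,1]-im['cy'])/im['fy'],np.ones(len(uv))]@T[:3,:3].T
    return T[:3,3]+d*((zp-T[2,3])/d[:,2])[:,None]
def rect(im,m,zp,n=''):
    m=cv2.morphologyEx(m.astype(np.uint8),cv2.MORPH_OPEN,np.ones((2,2)))
    c=max(cv2.findContours(m,cv2.RETR_EXTERNAL,cv2.CHAIN_APPROX_NONE)[0],key=cv2.contourArea)
    Q=cast(im,c,zp);r=cv2.minAreaRect((Q[:,:2]*1000).astype(np.float32))
    print(n,[np.round(t,1).tolist() for t in r],'box',cv2.boxPoints(r).round(0).tolist());return r
E
python3 - <<'E'
from h import *
for n in('top','side'):
    im=dict(np.load(n+'0.npz'));H=hsv(im);h,s,v=[H[...,i].astype(int) for i in range(3)]
    V,U=np.indices(h.shape)
    if n=='top': W=lambda a,b,c,d:(U>a)&(U<b)&(V>c)&(V<d)
    rl=(U>330)&(U<420)&(V>150)&(V<250) if n=='top' else (U>315)&(U<410)&(V>135)&(V<180)
    rb=(U>285)&(U<340)&(V>205)&(V<245) if n=='top' else (U>300)&(U<360)&(V>190)&(V<235)
    print(n)
    rect(im,rl&(h>60)&(h<100)&(s>80),.15,'lid')
    rect(im,rb&(h>5)&(h<20)&(s>150),.040,'bottle')
    rect(im,rb&((h<=4)|(h>174))&(s>150),.03,'cap')
    rect(im,rb&(v<70)&(s<90),.0535,'tread')
E
```

```text
top
lid [[608.6, -212.4], [187.8, 145.1], 13.8] box [[500.0, -164.0], [535.0, -305.0], [717.0, -261.0], [683.0, -120.0]]
bottle [[578.6, -11.3], [40.5, 59.7], 8.5] box [[554.0, 15.0], [563.0, -44.0], [603.0, -38.0], [594.0, 21.0]]
cap [[573.4, 28.2], [28.6, 20.7], 4.8] box [[558.0, 37.0], [560.0, 17.0], [588.0, 19.0], [587.0, 40.0]]
tread [[571.8, -66.3], [81.3, 51.5], 13.3] box [[526.0, -51.0], [538.0, -101.0], [617.0, -82.0], [605.0, -32.0]]
side
lid [[602.9, -201.9], [184.7, 141.1], 13.5] box [[497.0, -155.0], [530.0, -292.0], [709.0, -249.0], [676.0, -112.0]]
bottle [[562.5, 2.9], [59.3, 108.8], 14.4] box [[520.0, 48.0], [547.0, -57.0], [605.0, -42.0], [578.0, 63.0]]
cap [[564.6, 41.1], [30.5, 54.6], 43.9] box [[535.0, 50.0], [573.0, 11.0], [595.0, 32.0], [557.0, 71.0]]
tread [[572.6, -76.3], [100.3, 124.9], 44.3] box [[493.0, -67.0], [580.0, -156.0], [652.0, -86.0], [565.0, 3.0]]
```

Findings:
- **Tread:** it measures 81x51 at (0.572, -0.067), against 80x50 given.
- **Bin:** centre about (0.6095, -0.217) with its front facing heading 104°. The lid rectangle agrees to about 2 mm.
- **Bottle:** 40 mm wide, axis heading about 98°, with the body visible around (0.579, -0.003).

I'm moving in now.

```bash
python3 -m pendant '[{"jaw":1,"tx":6,"ty":10,"az":10},{"jaw":1,"tx":12,"ty":20,"az":20},{"jaw":1,"tx":18,"ty":29,"az":30},{"jaw":1,"tx":24,"ty":38,"az":40},{"jaw":1,"tx":30,"ty":47,"az":50},{"jaw":1,"tx":37,"ty":58,"az":60},{"jaw":1,"tx":37,"ty":58,"az":70},{"jaw":1,"tx":37,"ty":58,"az":77.5},{"jaw":1,"tx":37,"ty":58,"az":77.5},{"jaw":1,"tx":37,"ty":58,"az":77.5}]' 40; python3 -c "
from rig import manip
s=manip.get_state();print(s['position'],s['ee_rot'],s['qpos'])"
```

```text
[ 0.20124535 -0.53810873  0.23052541] [-8.35045141e-04  9.84042867e-01  1.77929583e-01 -4.96938717e-05] [-1.33400746e+00  2.76516195e-01  1.50603084e+00 -2.62338858e-06
  1.36071867e+00 -1.20974835e-01]invalid input at $[0]: expected keys jaw, tx, ty, tz, ax, ay, az
```

```bash
python3 -m pendant '[{"jaw":1,"tx":6,"ty":10,"tz":0,"ax":0,"ay":0,"az":10},{"jaw":1,"tx":12,"ty":20,"tz":0,"ax":0,"ay":0,"az":20},{"jaw":1,"tx":18,"ty":29,"tz":0,"ax":0,"ay":0,"az":30},{"jaw":1,"tx":24,"ty":38,"tz":0,"ax":0,"ay":0,"az":40},{"jaw":1,"tx":30,"ty":47,"tz":0,"ax":0,"ay":0,"az":50},{"jaw":1,"tx":37,"ty":58,"tz":0,"ax":0,"ay":0,"az":60},{"jaw":1,"tx":37,"ty":58,"tz":0,"ax":0,"ay":0,"az":70},{"jaw":1,"tx":37,"ty":58,"tz":0,"ax":0,"ay":0,"az":77.5},{"jaw":1,"tx":37,"ty":58,"tz":0,"ax":0,"ay":0,"az":77.5},{"jaw":1,"tx":37,"ty":58,"tz":0,"ax":0,"ay":0,"az":77.5}]' 40; cat > st.py <<'E'
from rig import manip
from scipy.spatial.transform import Rotation as R
s=manip.get_state();q=s['ee_rot'];M=R.from_quat([*q[1:],q[0]]).as_matrix()
print('\nt%.2f'%s['clock'],s['position'].round(4),'toolz',M[:,2].round(3),'tooly',M[:,1].round(3),'q',s['qpos'].round(2),'F',s['contact_force'].round(1),'w',round(s['width'],4),s['gripper_force'])
E
python3 st.py
```

```text
clock: 1.35
position: [0.5378, -0.0096, 0.2311]
ee_rot: [0.0, 0.656, 0.755, -0.0]
contact_force: [0.9, -0.8, -0.2]
width: 0.0853
gripper_force: 0.0

t1.35 [ 0.5378 -0.0096  0.2311] toolz [-0. -0. -1.] tooly [ 0.99  0.14 -0.  ] q [-0.15  0.22  1.58 -0.    1.34 -0.29] F [ 0.9 -0.8 -0.2] w 0.0853 0.0
```

```bash
python3 -m pendant '[{"jaw":1,"tx":1,"ty":1,"tz":-2,"ax":-10,"ay":-1.4,"az":0},{"jaw":1,"tx":2,"ty":3,"tz":-4,"ax":-20,"ay":-2.8,"az":0},{"jaw":1,"tx":3,"ty":5,"tz":-6,"ax":-30,"ay":-4.2,"az":0},{"jaw":1,"tx":3,"ty":5,"tz":-8,"ax":-34.6,"ay":-4.9,"az":0},{"jaw":1,"tx":3,"ty":5,"tz":-8,"ax":-34.6,"ay":-4.9,"az":0}]'; python3 st.py
```

```text
clock: 1.98
position: [0.5653, 0.04, 0.1482]
ee_rot: [0.225, 0.624, 0.722, -0.199]
contact_force: [-0.1, 0.3, -0.1]
width: 0.0852
gripper_force: 0.0

t1.98 [0.5653 0.04   0.1482] toolz [ 0.076 -0.568 -0.82 ] tooly [ 0.99   0.143 -0.007] q [ 0.31  0.42  1.69 -0.64  1.24  0.44] F [-0.1  0.3 -0.1] w 0.0852 0.0
```

```bash
python3 -m pendant '[{"jaw":1,"tx":0.7,"ty":0.3,"tz":-5.4,"ax":0,"ay":0,"az":0},{"jaw":1,"tx":0.7,"ty":0.3,"tz":-5.4,"ax":0,"ay":0,"az":0},{"jaw":1,"tx":1,"ty":-1.6,"tz":-8.2,"ax":0,"ay":0,"az":0},{"jaw":1,"tx":1.3,"ty":-3.5,"tz":-11,"ax":0,"ay":0,"az":0},{"jaw":1,"tx":1.5,"ty":-5.4,"tz":-13.6,"ax":0,"ay":0,"az":0},{"jaw":1,"tx":1.5,"ty":-5.4,"tz":-13.6,"ax":0,"ay":0,"az":0}]'; python3 st.py; python3 -c "
from h import *
im=grab('side');cv2.imwrite('pics/s1.png',cv2.resize(im['pixels'][150:270,260:420],(640,480),interpolation=cv2.INTER_CUBIC))"
```

```text
clock: 2.72
position: [0.5818, -0.018, 0.0165]
ee_rot: [0.227, 0.627, 0.719, -0.198]
contact_force: [0.3, -0.1, 0.5]
width: 0.0851
gripper_force: 0.0

t2.73 [ 0.5818 -0.018   0.0165] toolz [ 0.078 -0.568 -0.819] tooly [ 0.991  0.136 -0.   ] q [ 0.21  0.57  1.83 -0.77  0.96  0.6 ] F [ 0.3 -0.1  0.5] w 0.0851 0.0
```

View pics/s1.png

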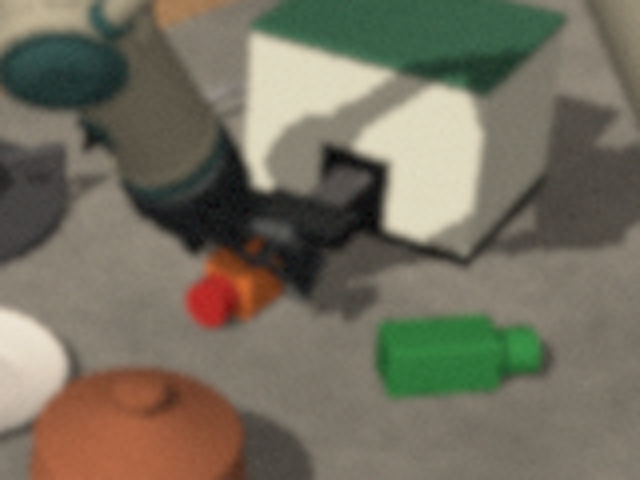

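The fingers straddle the orange body at about (250,265) in the crop, with the cap free at (212,300). I'll lower slightly and close.

```bash
python3 -m pendant '[{"jaw":1,"tx":0,"ty":0.3,"tz":-0.3,"ax":0,"ay":0,"az":0},{"jaw":-1,"tx":0,"ty":0.3,"tz":-0.3,"ax":0,"ay":0,"az":0},{"jaw":-1,"tx":0,"ty":0.3,"tz":-0.3,"ax":0,"ay":0,"az":0},{"jaw":-1,"tx":0,"ty":0.3,"tz":-0.3,"ax":0,"ay":0,"az":0},{"jaw":-1,"tx":0,"ty":0.3,"tz":-0.3,"ax":0,"ay":0,"az":0},{"jaw":-1,"tx":0,"ty":0.3,"tz":-0.3,"ax":0,"ay":0,"az":0},{"jaw":-1,"tx":0,"ty":0.3,"tz":-0.3,"ax":0,"ay":0,"az":0},{"jaw":-1,"tx":0,"ty":0.3,"tz":-0.3,"ax":0,"ay":0,"az":0}]' 40; python3 st.py
```

```text
clock: 3.78
position: [0.5826, -0.0121, 0.013]
ee_rot: [0.227, 0.626, 0.72, -0.196]
contact_force: [-2.3, 3.9, 5.5]
width: 0.0395
gripper_force: 41.3

t3.77 [ 0.5826 -0.0121  0.013 ] toolz [ 0.082 -0.567 -0.82 ] tooly [0.99  0.14  0.002] q [ 0.22  0.58  1.83 -0.78  0.95  0.61] F [-2.3  3.9  5.5] w 0.0395 41.3399863243103
```

```bash
python3 -m pendant '[{"jaw":-1,"tx":-0.2,"ty":2,"tz":0.2,"ax":0,"ay":0,"az":0},{"jaw":-1,"tx":-0.5,"ty":4,"tz":0.3,"ax":0,"ay":0,"az":0},{"jaw":-1,"tx":-0.9,"ty":6,"tz":0.4,"ax":0,"ay":0,"az":0},{"jaw":-1,"tx":-1,"ty":6.5,"tz":4,"ax":0,"ay":0,"az":0},{"jaw":-1,"tx":-2,"ty":6.5,"tz":9,"ax":0,"ay":0,"az":0},{"jaw":-1,"tx":-3,"ty":6.5,"tz":14,"ax":0,"ay":0,"az":0},{"jaw":-1,"tx":-4,"ty":6.5,"tz":19,"ax":0,"ay":0,"az":0},{"jaw":-1,"tx":-4,"ty":6.5,"tz":23,"ax":0,"ay":0,"az":0},{"jaw":-1,"tx":-4,"ty":6.5,"tz":23,"ax":0,"ay":0,"az":0}]'; python3 st.py; python3 - <<'E'
from h import *
from scipy.spatial.transform import Rotation as R
d=np.radians(98);dd=np.array([np.cos(d),np.sin(d),0]);a=np.array([np.sin(d),-np.cos(d),0])
T=R.from_rotvec([0,0,np.radians(45-98)])*R.from_rotvec(a*np.pi/2)
r=np.degrees(T.as_rotvec());print(r.round(1),np.linalg.norm(r))
b=hsv(grab('top'));h,s,v=[b[...,i] for i in range(3)]
m=(h>5)&(h<18)&(s>200)&(v>100);print(np.argwhere(m).mean(0),m.sum())
E
```

```text
clock: 4.9
position: [0.5433, 0.0542, 0.2458]
ee_rot: [0.229, 0.626, 0.72, -0.194]
contact_force: [0.3, -0.9, -1.4]
width: 0.0395
gripper_force: 40.6

t4.90 [0.5433 0.0542 0.2458] toolz [ 0.087 -0.565 -0.82 ] tooly [0.99  0.141 0.008] q [ 0.35  0.31  1.59 -0.6   1.41  0.36] F [ 0.3 -0.9 -1.4] w 0.0395 40.584649443626404
[ 87.9 -29.4 -41.4] 101.48389525053754
[226.24853801 297.16081871] 342
```

```bash
python3 -m pendant '[{"jaw":-1,"tx":-0.8,"ty":1.5,"tz":0,"ax":8.8,"ay":-2.9,"az":-4.1},{"jaw":-1,"tx":-1.6,"ty":3,"tz":0,"ax":17.6,"ay":-5.9,"az":-8.3},{"jaw":-1,"tx":-2.4,"ty":4.5,"tz":0,"ax":26.4,"ay":-8.8,"az":-12.4},{"jaw":-1,"tx":-3.2,"ty":6,"tz":0,"ax":35.2,"ay":-11.8,"az":-16.6},{"jaw":-1,"tx":-4,"ty":8,"tz":0,"ax":44,"ay":-14.7,"az":-20.7},{"jaw":-1,"tx":-5,"ty":10,"tz":0,"ax":52.7,"ay":-17.6,"az":-24.8},{"jaw":-1,"tx":-6,"ty":12,"tz":0,"ax":61.5,"ay":-20.6,"az":-29},{"jaw":-1,"tx":-7,"ty":15,"tz":0,"ax":70.3,"ay":-23.5,"az":-33.1},{"jaw":-1,"tx":-8,"ty":18,"tz":0,"ax":79.1,"ay":-26.5,"az":-37.3},{"jaw":-1,"tx":-8,"ty":20,"tz":0,"ax":87.9,"ay":-29.4,"az":-41.4}]'; python3 st.py
```

```text
clock: 6.2
position: [0.4584, 0.2513, 0.2402]
ee_rot: [-0.171, 0.822, 0.357, 0.41]
contact_force: [0.5, 1.9, -0.4]
width: 0.0397
gripper_force: 40.5

t6.20 [0.4584 0.2513 0.2402] toolz [ 0.552  0.574 -0.604] tooly [ 0.727 -0.687  0.011] q [-0.11 -0.07  2.3   1.29  0.72 -0.31] F [ 0.5  1.9 -0.4] w 0.0397 40.53095519542694
```

```bash
python3 -m pendant '[{"jaw":-1,"tx":-0.4,"ty":5,"tz":0,"ax":0,"ay":0,"az":0},{"jaw":-1,"tx":-0.8,"ty":10,"tz":-2,"ax":0,"ay":0,"az":0},{"jaw":-1,"tx":-1,"ty":15.7,"tz":-5,"ax":0,"ay":0,"az":0},{"jaw":-1,"tx":-1,"ty":15.7,"tz":-8,"ax":0,"ay":0,"az":0},{"jaw":-1,"tx":-1,"ty":15.7,"tz":-8,"ax":0,"ay":0,"az":0},{"jaw":-1,"tx":-1,"ty":15.7,"tz":-8,"ax":0,"ay":0,"az":0}]'; python3 st.py; python3 - <<'E'
from h import *
s=grab('side');t=grab('top')
a=cv2.resize(s['pixels'][210:390,130:320],(400,380));b=cv2.resize(t['pixels'][230:350,120:260],(400,380))
cv2.imwrite('pics/c2.png',np.hstack([a,b]))
for n,im in(('side',s),('top',t)):
    P=cloud(im);H=hsv(im);h,S,v=[H[...,i] for i in range(3)];x,y=P[...,0],P[...,1]
    roi=(x>.35)&(x<.55)&(y>.3)&(y<.5)
    for k,m in(('red',((h<5)|(h>174))),('or',(h>5)&(h<18))):
        Q=P[roi&m&(S>180)&(v>70)]
        if len(Q):print(n,k,len(Q),np.percentile(Q,[3,50,97],axis=0).round(3).tolist())
E
```

```text
clock: 6.95
position: [0.4486, 0.4072, 0.1582]
ee_rot: [-0.17, 0.823, 0.359, 0.407]
contact_force: [-0.3, -0.5, 0.2]
width: 0.0396
gripper_force: 40.5

t6.95 [0.4486 0.4072 0.1582] toolz [ 0.548  0.571 -0.611] tooly [ 0.728 -0.685  0.013] q [ 0.46  0.18  2.33  2.29  0.37 -0.99] F [-0.3 -0.5  0.2] w 0.0396 40.5456680059433
side red 219 [[0.427, 0.394, 0.193], [0.436, 0.408, 0.209], [0.454, 0.419, 0.212]]
side or 420 [[0.417, 0.387, 0.115], [0.431, 0.413, 0.144], [0.445, 0.427, 0.191]]
top red 120 [[0.433, 0.389, 0.205], [0.445, 0.401, 0.213], [0.458, 0.416, 0.217]]
top or 122 [[0.421, 0.38, 0.136], [0.435, 0.392, 0.185], [0.466, 0.406, 0.202]]
```

View pics/c2.png

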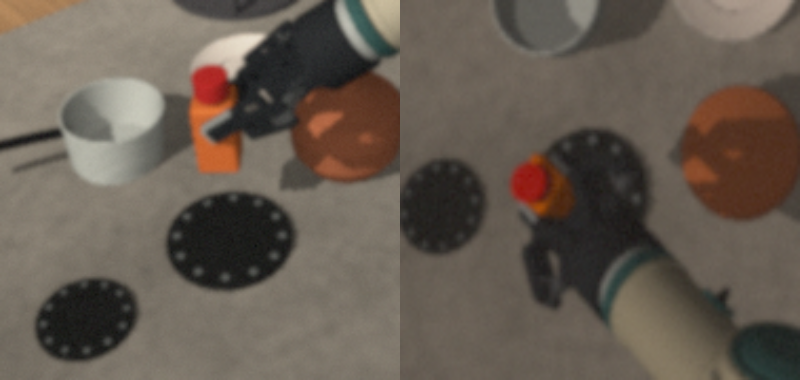

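The bottle hangs upright over the big trivet, with its cap at (210,85) in the side crop and the trivet at (232,240). I'll straighten it by 2.7° and lower it.

```bash
python3 -m pendant '[{"jaw":-1,"tx":0,"ty":0,"tz":-3,"ax":2,"ay":-1.8,"az":0},{"jaw":-1,"tx":0,"ty":0,"tz":-6,"ax":2,"ay":-1.8,"az":0},{"jaw":-1,"tx":0,"ty":0,"tz":-8.5,"ax":2,"ay":-1.8,"az":0},{"jaw":-1,"tx":0,"ty":0,"tz":-9.2,"ax":2,"ay":-1.8,"az":0},{"jaw":-1,"tx":0,"ty":0,"tz":-9.2,"ax":2,"ay":-1.8,"az":0},{"jaw":-1,"tx":0,"ty":0,"tz":-9.2,"ax":2,"ay":-1.8,"az":0}]'; python3 st.py; python3 -m pendant '[{"jaw":-1,"tx":0,"ty":0,"tz":-0.3,"ax":0,"ay":0,"az":0},{"jaw":-1,"tx":0,"ty":0,"tz":-0.3,"ax":0,"ay":0,"az":0}]';python3 -m pendant '[{"jaw":-1,"tx":0,"ty":0,"tz":-0.3,"ax":0,"ay":0,"az":0},{"jaw":-1,"tx":0,"ty":0,"tz":-0.3,"ax":0,"ay":0,"az":0}]'; python3 - <<'E'
from h import *
s=grab('side');t=grab('top')
for n,im in(('side',s),('top',t)):
    P=cloud(im);H=hsv(im);h,S,v=[H[...,i] for i in range(3)];x,y=P[...,0],P[...,1]
    roi=(x>.35)&(x<.55)&(y>.3)&(y<.5)
    for k,m in(('red',((h<5)|(h>174))),('or',(h>5)&(h<18))):
        Q=P[roi&m&(S>180)&(v>70)]
        if len(Q):print(n,k,len(Q),np.percentile(Q,[3,50,97],axis=0).round(3).tolist())
E
```

```text
clock: 7.8
position: [0.4518, 0.4075, 0.072]
ee_rot: [-0.178, 0.811, 0.353, 0.431]
contact_force: [0.2, 0.5, -0.1]
width: 0.0393
gripper_force: 40.5

t7.80 [0.4518 0.4075 0.072 ] toolz [ 0.573  0.594 -0.564] tooly [ 0.727 -0.687  0.016] q [ 0.44  0.46  2.49  2.71  0.79 -1.49] F [ 0.2  0.5 -0.1] w 0.0393 40.54729700088501
clock: 8.05
position: [0.4512, 0.4073, 0.0678]
ee_rot: [-0.178, 0.811, 0.354, 0.43]
contact_force: [0.5, -0.5, -0.8]
width: 0.0396
gripper_force: 40.5
clock: 8.3
position: [0.4511, 0.4071, 0.064]
ee_rot: [-0.178, 0.812, 0.354, 0.43]
contact_force: [-0.2, 0.7, -0.7]
width: 0.0395
gripper_force: 40.6
side red 215 [[0.428, 0.391, 0.099], [0.439, 0.406, 0.115], [0.456, 0.417, 0.118]]
side or 408 [[0.42, 0.388, 0.009], [0.434, 0.413, 0.044], [0.455, 0.426, 0.097]]
top red 104 [[0.433, 0.387, 0.107], [0.445, 0.401, 0.117], [0.458, 0.415, 0.12]]
top or 103 [[0.424, 0.381, 0.038], [0.439, 0.392, 0.089], [0.47, 0.404, 0.115]]
```

```bash
for i in 1 2 3; do :; done; python3 -m pendant '[{"jaw":-1,"tx":0,"ty":0,"tz":-0.25,"ax":0,"ay":0,"az":0},{"jaw":-1,"tx":0,"ty":0,"tz":-0.25,"ax":0,"ay":0,"az":0}]' | sed -n 2,4p; python3 -m pendant '[{"jaw":-1,"tx":0,"ty":0,"tz":-0.2,"ax":0,"ay":0,"az":0},{"jaw":-1,"tx":0,"ty":0,"tz":-0.2,"ax":0,"ay":0,"az":0}]'| sed -n 2,4p
```

```text
position: [0.4511, 0.4071, 0.0614]
ee_rot: [-0.178, 0.812, 0.354, 0.43]
contact_force: [0.2, 0.7, -1.3]
position: [0.4511, 0.4071, 0.0596]
ee_rot: [-0.178, 0.812, 0.354, 0.43]
contact_force: [-0.3, -0.3, -0.8]
```

```bash
python3 -m pendant '[{"jaw":-1,"tx":0,"ty":0,"tz":-0.15,"ax":0,"ay":0,"az":0},{"jaw":-1,"tx":0,"ty":0,"tz":-0.15,"ax":0,"ay":0,"az":0}]' | sed -n 2,4p; python3 - <<'E'
from h import *
s=grab('side')
P=cloud(s);H=hsv(s);h,S,v=[H[...,i] for i in range(3)];x,y=P[...,0],P[...,1]
roi=(x>.35)&(x<.55)&(y>.3)&(y<.5)
for k,m in(('red',((h<5)|(h>174))),('or',(h>5)&(h<18))):
    Q=P[roi&m&(S>180)&(v>70)];print(k,len(Q),np.percentile(Q,[3,50,97],axis=0).round(3).tolist())
cv2.imwrite('pics/c3.png',cv2.resize(s['pixels'][260:360,190:310],(600,500),interpolation=cv2.INTER_CUBIC))
E
```

```text
position: [0.4514, 0.4074, 0.0591]
ee_rot: [-0.178, 0.811, 0.353, 0.431]
contact_force: [-1.4, -1.2, 3.8]
red 215 [[0.428, 0.391, 0.095], [0.438, 0.406, 0.11], [0.455, 0.417, 0.113]]
or 394 [[0.42, 0.389, 0.008], [0.434, 0.413, 0.039], [0.453, 0.426, 0.091]]
```

View pics/c3.png

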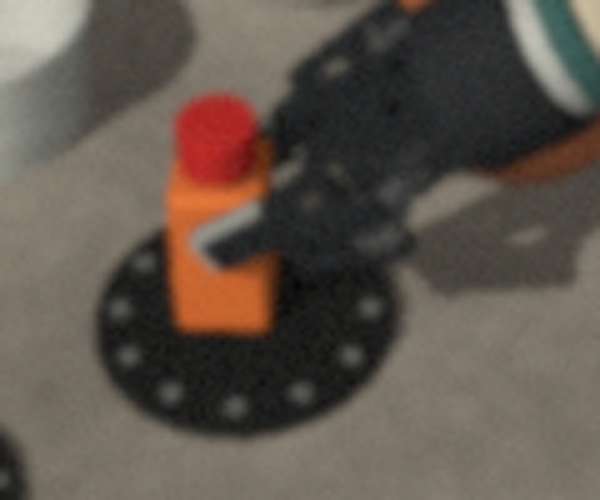

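The bottle is touching down, centred and upright on the trivet: orange body at (222,255), trivet centre about (248,330). I'll release and back off.

```bash
python3 -m pendant '[{"jaw":-0.3,"tx":0,"ty":0,"tz":0,"ax":0,"ay":0,"az":0},{"jaw":0.2,"tx":0,"ty":0,"tz":0,"ax":0,"ay":0,"az":0},{"jaw":0.8,"tx":0,"ty":0,"tz":0,"ax":0,"ay":0,"az":0},{"jaw":0.8,"tx":0,"ty":0,"tz":0,"ax":0,"ay":0,"az":0},{"jaw":0.8,"tx":-1.1,"ty":-1.2,"tz":1.1,"ax":0,"ay":0,"az":0},{"jaw":0.8,"tx":-3,"ty":-3.1,"tz":3,"ax":0,"ay":0,"az":0},{"jaw":0.8,"tx":-6,"ty":-6.2,"tz":6,"ax":0,"ay":0,"az":0},{"jaw":0.8,"tx":-9,"ty":-9.3,"tz":9,"ax":0,"ay":0,"az":0},{"jaw":0.8,"tx":-11,"ty":-11.4,"tz":14,"ax":0,"ay":0,"az":0},{"jaw":0.8,"tx":-11,"ty":-11.4,"tz":18,"ax":0,"ay":0,"az":0}]'; python3 st.py; python3 - <<'E'
from h import *
for n in('side','top'):
    s=grab(n);P=cloud(s);H=hsv(s);h,S,v=[H[...,i] for i in range(3)];x,y=P[...,0],P[...,1]
    roi=(x>.35)&(x<.55)&(y>.3)&(y<.5)
    for k,m in(('red',((h<5)|(h>174))),('or',(h>5)&(h<18))):
        Q=P[roi&m&(S>180)&(v>70)];print(n,k,len(Q),np.percentile(Q,[3,50,97],axis=0).round(3).tolist())
    m=roi&((h<5)|(h>174))&(S>150)&(v>70);
    if n=='top': rect(s,m,.112,'cap')
    else: m2=roi&(h>5)&(h<18)&(S>150);rect(s,m2,.05,'body')
E
```

```text
clock: 10.45
position: [0.3434, 0.3097, 0.2073]
ee_rot: [-0.197, 0.805, 0.357, 0.432]
contact_force: [0.3, 0.8, 0.2]
width: 0.0768
gripper_force: 0.0

t10.45 [0.3434 0.3097 0.2073] toolz [ 0.555  0.624 -0.55 ] tooly [ 0.744 -0.668 -0.008] q [ 0.09 -0.14  2.55  1.71  0.62 -0.64] F [0.3 0.8 0.2] w 0.0768 0.0
side red 209 [[0.43, 0.389, 0.095], [0.44, 0.405, 0.11], [0.458, 0.416, 0.113]]
side or 615 [[0.421, 0.39, 0.012], [0.433, 0.411, 0.055], [0.449, 0.426, 0.089]]
body [[439.2, 403.6], [47.1, 107.7], 54.3] box [[382.0, 416.0], [469.0, 353.0], [497.0, 391.0], [409.0, 454.0]]
top red 103 [[0.436, 0.386, 0.102], [0.448, 0.399, 0.111], [0.461, 0.413, 0.115]]
top or 127 [[0.424, 0.377, 0.033], [0.443, 0.391, 0.082], [0.471, 0.409, 0.109]]
cap [[446.3, 396.4], [31.8, 31.7], 13.5] box [[427.0, 408.0], [435.0, 377.0], [465.0, 385.0], [458.0, 416.0]]
```

```bash
cat > rot.py <<'E'
import sys,numpy as np
from rig import manip
from scipy.spatial.transform import Rotation as R
# args: tool-y heading deg, tilt deg, tilt heading (tool z leans horizontally towards this heading)
yh,ti,hh=[np.radians(float(a)) for a in sys.argv[1:4]]
z=np.array([np.sin(ti)*np.cos(hh),np.sin(ti)*np.sin(hh),-np.cos(ti)])
y=np.array([np.cos(yh),np.sin(yh),0]);y-=z*(y@z);y/=np.linalg.norm(y)
T=R.from_matrix(np.c_[np.cross(y,z),y,z]);q=manip.get_state()['ee_rot'];C=R.from_quat([*q[1:],q[0]])
r=np.degrees((T*C.inv()).as_rotvec());print('rotvec',r.round(1),'norm',np.linalg.norm(r).round(1),'z',z.round(3))
E
python3 rot.py 14 15 -76
```

```text
rotvec [-72.4  17.9  48.1] norm 88.8 z [ 0.063 -0.251 -0.966]
```

```bash
python3 -m pendant '[{"jaw":0.8,"tx":0,"ty":-2,"tz":3,"ax":-8,"ay":2,"az":5.3},{"jaw":-1,"tx":0,"ty":-4,"tz":6,"ax":-16,"ay":4,"az":10.7},{"jaw":-1,"tx":0,"ty":-6,"tz":8,"ax":-24,"ay":6,"az":16},{"jaw":-1,"tx":2,"ty":-9,"tz":8,"ax":-32,"ay":8,"az":21.4},{"jaw":-1,"tx":4,"ty":-12,"tz":8,"ax":-40,"ay":10,"az":26.7},{"jaw":-1,"tx":7,"ty":-16,"tz":8,"ax":-48,"ay":12,"az":32},{"jaw":-1,"tx":10,"ty":-20,"tz":8,"ax":-56,"ay":14,"az":37.4},{"jaw":-1,"tx":13,"ty":-24,"tz":6,"ax":-64,"ay":16,"az":42.7},{"jaw":-1,"tx":16,"ty":-28,"tz":3,"ax":-72.4,"ay":17.9,"az":48.1},{"jaw":-1,"tx":16,"ty":-28,"tz":3,"ax":-72.4,"ay":17.9,"az":48.1}]'; python3 st.py; python3 rot.py 14 15 -76
```

```text
clock: 11.8
position: [0.5048, 0.0304, 0.2317]
ee_rot: [0.1, 0.611, 0.781, -0.087]
contact_force: [-1.1, 0.7, -0.3]
width: -0.0001
gripper_force: 0.0

t11.80 [0.5048 0.0304 0.2317] toolz [ 0.05  -0.259 -0.965] tooly [ 0.971  0.239 -0.014] q [ 0.11  0.17  1.67 -0.28  1.28 -0.05] F [-1.1  0.7 -0.3] w -0.0001 0.0
rotvec [ 0.4 -0.7  0.2] norm 0.9 z [ 0.063 -0.251 -0.966]
```

```bash
python3 -m pendant '[{"jaw":-1,"tx":3,"ty":-4,"tz":-3,"ax":0,"ay":0,"az":0},{"jaw":-1,"tx":6.6,"ty":-9,"tz":-7,"ax":0,"ay":0,"az":0},{"jaw":-1,"tx":6.6,"ty":-9,"tz":-12,"ax":0,"ay":0,"az":0},{"jaw":-1,"tx":6.6,"ty":-9,"tz":-16,"ax":0,"ay":0,"az":0},{"jaw":-1,"tx":6.6,"ty":-9,"tz":-16,"ax":0,"ay":0,"az":0},{"jaw":-1,"tx":6.6,"ty":-9,"tz":-16,"ax":0,"ay":0,"az":0}]'; python3 -c "
from h import *
im=grab('side');cv2.imwrite('pics/s4.png',cv2.resize(im['pixels'][130:250,270:430],(640,480),interpolation=cv2.INTER_CUBIC))"
```

```text
clock: 12.55
position: [0.5712, -0.0587, 0.077]
ee_rot: [0.104, 0.612, 0.779, -0.083]
contact_force: [0.2, -0.5, 0.2]
width: 0.0004
gripper_force: 0.0
```

View pics/s4.png

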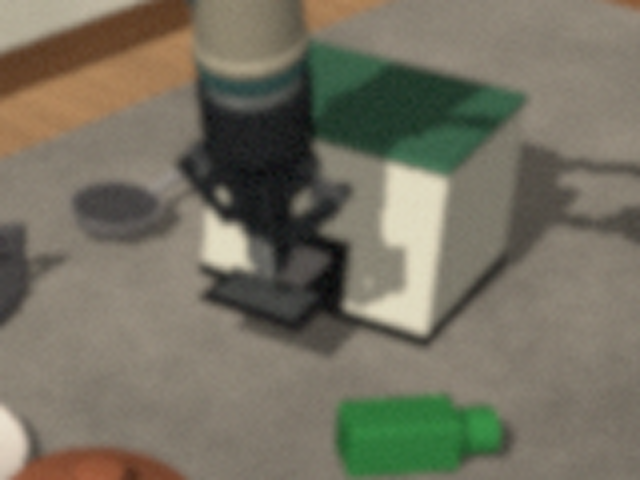

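The closed fingers are over the tread (tip at about (265,270), tread at (265,290)). I'll press now.

```bash
python3 -m pendant '[{"jaw":-1,"tx":0,"ty":0,"tz":-1.5,"ax":0,"ay":0,"az":0},{"jaw":-1,"tx":0,"ty":0,"tz":-2.3,"ax":0,"ay":0,"az":0},{"jaw":-1,"tx":0,"ty":-0.1,"tz":-3.1,"ax":0,"ay":0,"az":0},{"jaw":-1,"tx":0,"ty":-0.2,"tz":-3.9,"ax":0,"ay":0,"az":0},{"jaw":-1,"tx":0.1,"ty":-0.3,"tz":-4.7,"ax":0,"ay":0,"az":0},{"jaw":-1,"tx":0.1,"ty":-0.4,"tz":-5.3,"ax":0,"ay":0,"az":0},{"jaw":-1,"tx":0.1,"ty":-0.5,"tz":-5.7,"ax":0,"ay":0,"az":0},{"jaw":-1,"tx":0.1,"ty":-0.5,"tz":-5.7,"ax":0,"ay":0,"az":0}]'; python3 - <<'E'
from h import *
im=grab('top');P=cloud(im);H=hsv(im);m=(H[...,0]>60)&(H[...,0]<100)&(H[...,1]>80)&(P[...,2]>.1)&(P[...,0]>.3);print(m.sum(),np.nanpercentile(P[m],[3,50,97],axis=0).round(3).tolist())
E
```

```text
clock: 13.6
position: [0.5718, -0.0634, 0.0213]
ee_rot: [0.104, 0.613, 0.779, -0.082]
contact_force: [-2.0, 5.0, 10.2]
width: 0.0002
gripper_force: 5.4
1612 [[0.543, -0.305, 0.162], [0.624, -0.285, 0.239], [0.711, -0.264, 0.292]]
```

```bash
python3 -m pendant '[{"jaw":-1,"tx":0,"ty":0,"tz":-0.3,"ax":0,"ay":0,"az":0},{"jaw":-1,"tx":0,"ty":0,"tz":-0.3,"ax":0,"ay":0,"az":0}]' | sed -n 2,4p; python3 -m pendant '[{"jaw":-1,"tx":0,"ty":0,"tz":-0.3,"ax":0,"ay":0,"az":0},{"jaw":-1,"tx":0,"ty":0,"tz":-0.3,"ax":0,"ay":0,"az":0},{"jaw":-1,"tx":0,"ty":0,"tz":-0.3,"ax":0,"ay":0,"az":0}]' | sed -n 2,4p
```

```text
position: [0.5721, -0.0637, 0.0202]
ee_rot: [0.105, 0.613, 0.779, -0.082]
contact_force: [-6.4, 6.4, 21.5]
position: [0.5722, -0.0638, 0.0196]
ee_rot: [0.106, 0.613, 0.778, -0.083]
contact_force: [-10.3, 10.2, 37.8]
```

The pedal is at its stop (force rose to about 38 N without further travel) and the lid is up, with its edge at z≈0.29. I'll lift off and go back to the bottle.

```bash
python3 rot.py -43.4 0 0; python3 -m pendant '[{"jaw":-1,"tx":0,"ty":0.2,"tz":2,"ax":0,"ay":0,"az":0},{"jaw":-1,"tx":0,"ty":1,"tz":5,"ax":0,"ay":0,"az":0},{"jaw":-1,"tx":-1,"ty":3,"tz":10,"ax":0,"ay":0,"az":0},{"jaw":-1,"tx":-2,"ty":5,"tz":16,"ax":0,"ay":0,"az":0},{"jaw":-1,"tx":-4,"ty":9,"tz":20,"ax":0,"ay":0,"az":0},{"jaw":-1,"tx":-7,"ty":14,"tz":22,"ax":0,"ay":0,"az":0},{"jaw":-1,"tx":-8,"ty":18,"tz":22,"ax":0,"ay":0,"az":0},{"jaw":-1,"tx":-8,"ty":20,"tz":22,"ax":0,"ay":0,"az":0}]'; python3 rot.py -43.4 0 0; python3 - <<'E'
from h import *
im=grab('top','top5.png');P=cloud(im);H=hsv(im);h,S,v=[H[...,i] for i in range(3)];x,y=P[...,0],P[...,1]
m=(h>60)&(h<100)&(S>80)&(P[...,2]>.1)&(x>.3);print(m.sum(),np.nanpercentile(P[m],[3,50,97],axis=0).round(3).tolist())
roi=(x>.35)&(x<.55)&(y>.3)&(y<.5);rect(im,roi&((h<5)|(h>174))&(S>150)&(v>70),.112,'cap')
V,U=np.indices(h.shape);Q=P[(x>.5)&(x<.75)&(y<-.1)&(y>-.3)&(P[...,2]<.11)&(P[...,2]>.075)&(S<90)]
print('tin?',len(Q),np.median(Q,0).round(3) if len(Q) else '')
cv2.imwrite('pics/c5.png',cv2.resize(im['pixels'][140:260,310:470],(640,480),interpolation=cv2.INTER_CUBIC))
E
```

```text
rotvec [ 15.6  -4.1 -56.6] norm 58.8 z [ 0.  0. -1.]
clock: 15.28
position: [0.4909, 0.1374, 0.2344]
ee_rot: [0.104, 0.612, 0.78, -0.083]
contact_force: [0.8, 0.4, 0.1]
width: 0.0002
gripper_force: 0.0
rotvec [ 15.4  -4.1 -56.8] norm 59.0 z [ 0.  0. -1.]
1949 [[0.543, -0.314, 0.159], [0.626, -0.291, 0.235], [0.715, -0.266, 0.291]]
cap [[444.9, 397.8], [28.2, 30.4], 2.9] box [[430.0, 412.0], [432.0, 382.0], [460.0, 383.0], [458.0, 414.0]]
tin? 857 [ 0.657 -0.216  0.092]
```

View pics/c5.png

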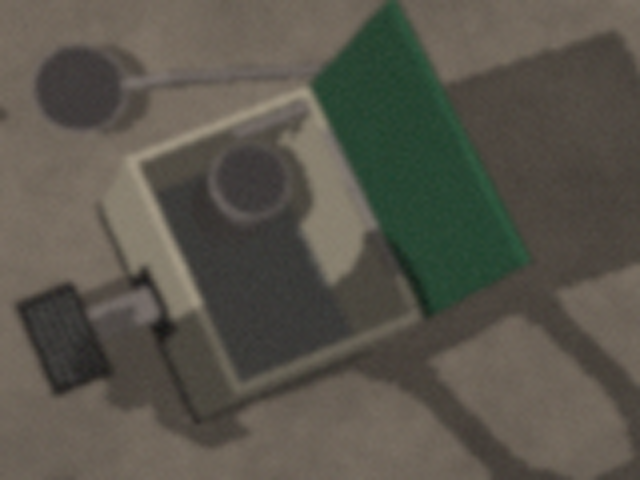

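The lid stands open at (420,160) in the crop. The tin is at (250,182), the free floor is at its lower right around (270,290), and the pedal is back up. Now I'll move to the bottle from above.

```bash
python3 -m pendant '[{"jaw":0.8,"tx":-1,"ty":4,"tz":0,"ax":2.6,"ay":-0.7,"az":-9.5},{"jaw":0.8,"tx":-2,"ty":9,"tz":0,"ax":5.2,"ay":-1.4,"az":-19},{"jaw":0.8,"tx":-3,"ty":14,"tz":0,"ax":7.8,"ay":-2.1,"az":-28.5},{"jaw":0.8,"tx":-4,"ty":19,"tz":0,"ax":10.4,"ay":-2.8,"az":-38},{"jaw":0.8,"tx":-4.6,"ty":23,"tz":0,"ax":13,"ay":-3.5,"az":-47.5},{"jaw":0.8,"tx":-4.6,"ty":26,"tz":-2,"ax":15.4,"ay":-4.1,"az":-56.8},{"jaw":0.8,"tx":-4.6,"ty":26,"tz":-5,"ax":15.4,"ay":-4.1,"az":-56.8},{"jaw":0.8,"tx":-4.6,"ty":26,"tz":-5,"ax":15.4,"ay":-4.1,"az":-56.8},{"jaw":0.8,"tx":-4.6,"ty":26,"tz":-5,"ax":15.4,"ay":-4.1,"az":-56.8}]' >/dev/null; python3 st.py; python3 rot.py -43.4 0 0; python3 - <<'E'
from h import *
im=dict(np.load('top0.npz'))
c=np.array([(133,157),(308,88),(422,317),(240,388)])/4+[310,140]
Q=cast(im,c,.14)[:,:2];print((Q*1000).round(),(Q.mean(0)*1000).round(),[np.linalg.norm(Q[i]-Q[(i+1)%4]).round(3) for i in range(4)])
print('tin',cast(im,np.array([[250,182]])/4+[310,140],.092))
E
```

```text
t16.45 [0.4468 0.3952 0.1845] toolz [-0.001  0.001 -1.   ] tooly [ 0.724 -0.689 -0.002] q [0.61 0.34 1.53 0.   1.27 1.37] F [0.1 0.3 0.9] w 0.0767 0.0
rotvec [-0.1 -0.1  0.2] norm 0.2 z [ 0.  0. -1.]
[[ 687. -124.]
 [ 721. -262.]
 [ 538. -307.]
 [ 507. -168.]] [ 613. -215.] [np.float64(0.142), np.float64(0.188), np.float64(0.143), np.float64(0.185)]
tin [[ 0.66789976 -0.21902031  0.092     ]]
```

```bash
python3 -m pendant '[{"jaw":0.8,"tx":-0.2,"ty":0.2,"tz":-3,"ax":0,"ay":0,"az":0},{"jaw":0.8,"tx":-0.2,"ty":0.2,"tz":-6,"ax":0,"ay":0,"az":0},{"jaw":0.8,"tx":-0.2,"ty":0.2,"tz":-9,"ax":0,"ay":0,"az":0},{"jaw":0.8,"tx":-0.2,"ty":0.2,"tz":-12.4,"ax":0,"ay":0,"az":0},{"jaw":0.8,"tx":-0.2,"ty":0.2,"tz":-12.4,"ax":0,"ay":0,"az":0},{"jaw":-1,"tx":-0.2,"ty":0.2,"tz":-12.4,"ax":0,"ay":0,"az":0},{"jaw":-1,"tx":-0.2,"ty":0.2,"tz":-12.4,"ax":0,"ay":0,"az":0},{"jaw":-1,"tx":-0.2,"ty":0.2,"tz":-12.4,"ax":0,"ay":0,"az":0},{"jaw":-1,"tx":-0.2,"ty":0.2,"tz":-12.4,"ax":0,"ay":0,"az":0},{"jaw":-1,"tx":-0.2,"ty":0.2,"tz":-12.4,"ax":0,"ay":0,"az":0}]' 30 >/dev/null; python3 st.py;  python3 -m pendant '[{"jaw":-1,"tx":0,"ty":0,"tz":0,"ax":0,"ay":0,"az":0},{"jaw":-1,"tx":0,"ty":0,"tz":0,"ax":0,"ay":0,"az":0}]'
```

```text
t17.70 [0.445  0.3985 0.0621] toolz [ 0.002  0.004 -1.   ] tooly [ 0.725 -0.689 -0.001] q [0.61 0.44 1.7  0.   1.   1.37] F [-0.2 -0.1  5.9] w 0.0392 31.42282247543335
clock: 17.95
position: [0.445, 0.3986, 0.0621]
ee_rot: [-0.001, 0.919, 0.395, 0.002]
contact_force: [-0.5, -0.6, 6.0]
width: 0.0396
gripper_force: 31.4
```

```bash
python3 -m pendant '[{"jaw":-1,"tx":0,"ty":0,"tz":2,"ax":0,"ay":0,"az":0},{"jaw":-1,"tx":0,"ty":0,"tz":7,"ax":0,"ay":0,"az":0},{"jaw":-1,"tx":0,"ty":0,"tz":13,"ax":0,"ay":0,"az":0},{"jaw":-1,"tx":0,"ty":-3,"tz":18,"ax":0,"ay":0,"az":0},{"jaw":-1,"tx":1,"ty":-8,"tz":20,"ax":0,"ay":0,"az":-5},{"jaw":-1,"tx":3,"ty":-13,"tz":20,"ax":0,"ay":0,"az":-10},{"jaw":-1,"tx":5,"ty":-19,"tz":20,"ax":0,"ay":0,"az":-15},{"jaw":-1,"tx":7,"ty":-25,"tz":20,"ax":0,"ay":0,"az":-20},{"jaw":-1,"tx":9,"ty":-31,"tz":20,"ax":0,"ay":0,"az":-26},{"jaw":-1,"tx":9,"ty":-35,"tz":20,"ax":0,"ay":0,"az":-32}]' >/dev/null; python3 st.py; python3 rot.py -76 0 0
```

```text
t19.20 [0.5347 0.0449 0.2603] toolz [ 0.     0.001 -1.   ] tooly [ 0.245 -0.97  -0.001] q [-0.05  0.2   1.53  0.    1.41  1.28] F [-0.2 -0.  -0.9] w 0.0393 30.636066198349
rotvec [-0.1  0.  -0.2] norm 0.2 z [ 0.  0. -1.]
```

```bash
python3 -m pendant '[{"jaw":-1,"tx":1,"ty":-5,"tz":0,"ax":0,"ay":0,"az":0},{"jaw":-1,"tx":2,"ty":-11,"tz":0,"ax":0,"ay":0,"az":0},{"jaw":-1,"tx":3,"ty":-17,"tz":0,"ax":0,"ay":0,"az":0},{"jaw":-1,"tx":3.6,"ty":-22,"tz":0,"ax":0,"ay":0,"az":0},{"jaw":-1,"tx":3.6,"ty":-25.5,"tz":0,"ax":0,"ay":0,"az":0},{"jaw":-1,"tx":3.6,"ty":-25.5,"tz":-2,"ax":0,"ay":0,"az":0},{"jaw":-1,"tx":3.6,"ty":-25.5,"tz":-3,"ax":0,"ay":0,"az":0},{"jaw":-1,"tx":3.6,"ty":-25.5,"tz":-3,"ax":0,"ay":0,"az":0}]' >/dev/null; python3 st.py; python3 - <<'E'
from h import *
a=grab('top');b=grab('side')
cv2.imwrite('pics/c6.png',np.hstack([cv2.resize(a['pixels'][140:260,320:440],(400,400),interpolation=cv2.INTER_CUBIC),cv2.resize(b['pixels'][100:220,290:410],(400,400),interpolation=cv2.INTER_CUBIC)]))
E
```

```text
t20.20 [ 0.5691 -0.2067  0.2293] toolz [-0.003  0.003 -1.   ] tooly [ 0.25  -0.968 -0.004] q [-0.46  0.32  1.44  0.    1.38  0.85] F [ 0.4 -0.1 -0.7] w 0.0396 30.623969435691833
```

View pics/c6.png

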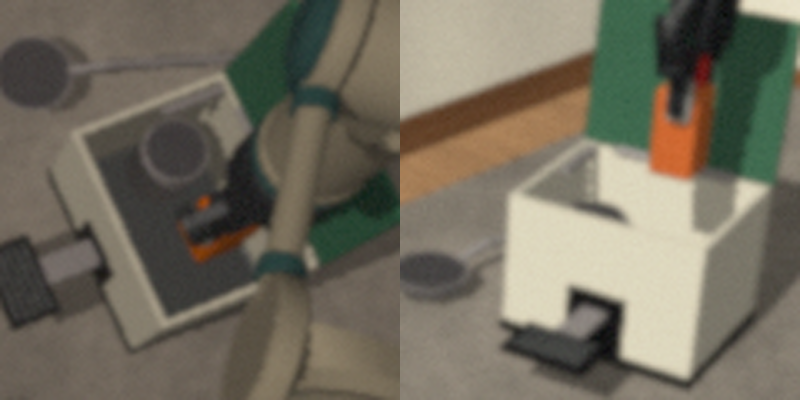

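The bottle hangs upright over the free floor: body at (215,235) in the top crop, tin at (175,152), lid clear behind. Descending.

```bash
python3 -m pendant '[{"jaw":-1,"tx":0.1,"ty":-0.2,"tz":-3,"ax":0,"ay":0,"az":0},{"jaw":-1,"tx":0.1,"ty":-0.2,"tz":-6,"ax":0,"ay":0,"az":0},{"jaw":-1,"tx":0.1,"ty":-0.2,"tz":-9,"ax":0,"ay":0,"az":0},{"jaw":-1,"tx":0.1,"ty":-0.2,"tz":-12,"ax":0,"ay":0,"az":0},{"jaw":-1,"tx":0.1,"ty":-0.2,"tz":-14,"ax":0,"ay":0,"az":0},{"jaw":-1,"tx":0.1,"ty":-0.2,"tz":-15.5,"ax":0,"ay":0,"az":0},{"jaw":-1,"tx":0.1,"ty":-0.2,"tz":-15.9,"ax":0,"ay":0,"az":0},{"jaw":-1,"tx":0.1,"ty":-0.2,"tz":-15.9,"ax":0,"ay":0,"az":0}]' >/dev/null; python3 st.py;  python3 -m pendant '[{"jaw":-1,"tx":0,"ty":0,"tz":-0.2,"ax":0,"ay":0,"az":0},{"jaw":-1,"tx":0,"ty":0,"tz":-0.2,"ax":0,"ay":0,"az":0}]' | sed -n 2,4p; python3 -m pendant '[{"jaw":-1,"tx":0,"ty":0,"tz":-0.2,"ax":0,"ay":0,"az":0},{"jaw":-1,"tx":0,"ty":0,"tz":-0.2,"ax":0,"ay":0,"az":0}]'|sed -n 2,4p
```

```text
t21.30 [ 0.5718 -0.2104  0.0719] toolz [ 0.001  0.    -1.   ] tooly [ 0.25  -0.968  0.   ] q [-0.47  0.45  1.66  0.    1.03  0.85] F [ 0.2 -4.1 -0.9] w 0.0394 32.62994706630707
position: [0.5722, -0.2109, 0.0702]
ee_rot: [0.001, 0.992, 0.126, 0.001]
contact_force: [1.6, -5.1, -0.7]
position: [0.5725, -0.2114, 0.0684]
ee_rot: [0.001, 0.992, 0.126, 0.002]
contact_force: [1.9, -7.2, -0.1]
```

Something on the front-wall side is pushing with about 7 N. I'll shift 12 mm toward the rear, then finish the descent.

```bash
python3 -m pendant '[{"jaw":-1,"tx":0.1,"ty":-0.4,"tz":0.3,"ax":0,"ay":0,"az":0},{"jaw":-1,"tx":0.2,"ty":-0.8,"tz":0.3,"ax":0,"ay":0,"az":0},{"jaw":-1,"tx":0.3,"ty":-1.2,"tz":0.3,"ax":0,"ay":0,"az":0},{"jaw":-1,"tx":0.3,"ty":-1.2,"tz":0.3,"ax":0,"ay":0,"az":0}]' >/dev/null; python3 st.py;  python3 -m pendant '[{"jaw":-1,"tx":0,"ty":0,"tz":-0.4,"ax":0,"ay":0,"az":0},{"jaw":-1,"tx":0,"ty":0,"tz":-0.4,"ax":0,"ay":0,"az":0}]' | sed -n 2,4p
```

```text
t22.30 [ 0.5736 -0.2214  0.0698] toolz [-0.001  0.003 -1.   ] tooly [ 0.25  -0.968 -0.003] q [-0.48  0.46  1.64  0.    1.04  0.84] F [-0.4  0.7 -0.8] w 0.0396 32.43834972381592
position: [0.5737, -0.2212, 0.0662]
ee_rot: [-0.001, 0.992, 0.126, -0.0]
contact_force: [-0.0, 1.0, 0.7]
```

Lateral force is gone. Lowering in small steps until it touches.

```bash
python3 -m pendant '[{"jaw":-1,"tx":0,"ty":0,"tz":-0.2,"ax":0,"ay":0,"az":0},{"jaw":-1,"tx":0,"ty":0,"tz":-0.2,"ax":0,"ay":0,"az":0}]' | sed -n 2,4p; python3 -m pendant '[{"jaw":-1,"tx":0,"ty":0,"tz":-0.1,"ax":0,"ay":0,"az":0},{"jaw":-1,"tx":0,"ty":0,"tz":-0.1,"ax":0,"ay":0,"az":0}]' | sed -n 2,4p
```

```text
position: [0.5737, -0.2212, 0.0661]
ee_rot: [-0.001, 0.992, 0.126, 0.0]
contact_force: [-3.7, 0.6, 12.6]
position: [0.5737, -0.2212, 0.0661]
ee_rot: [-0.001, 0.992, 0.126, 0.0]
contact_force: [-4.3, 1.7, 16.7]
```

```bash
python3 -m pendant '[{"jaw":-1,"tx":0,"ty":0,"tz":0.25,"ax":0,"ay":0,"az":0},{"jaw":0.05,"tx":0,"ty":0,"tz":0.25,"ax":0,"ay":0,"az":0},{"jaw":0.3,"tx":0,"ty":0,"tz":0.25,"ax":0,"ay":0,"az":0},{"jaw":0.3,"tx":0,"ty":0,"tz":0.25,"ax":0,"ay":0,"az":0},{"jaw":0.3,"tx":0,"ty":0,"tz":0.25,"ax":0,"ay":0,"az":0},{"jaw":0.3,"tx":0,"ty":0,"tz":2,"ax":0,"ay":0,"az":0},{"jaw":0.3,"tx":0,"ty":0,"tz":5,"ax":0,"ay":0,"az":0},{"jaw":0.3,"tx":0,"ty":0,"tz":10,"ax":0,"ay":0,"az":0},{"jaw":0.3,"tx":0,"ty":0,"tz":16,"ax":0,"ay":0,"az":0},{"jaw":0.3,"tx":0,"ty":0,"tz":20,"ax":0,"ay":0,"az":0}]' ; python3 st.py; python3 -m pendant '[{"jaw":-1,"tx":-1,"ty":5,"tz":2,"ax":0,"ay":0,"az":0},{"jaw":-1,"tx":-2,"ty":10,"tz":5,"ax":0,"ay":0,"az":0},{"jaw":-1,"tx":-4,"ty":15,"tz":8,"ax":0,"ay":0,"az":0},{"jaw":-1,"tx":-6,"ty":20,"tz":8,"ax":0,"ay":0,"az":0},{"jaw":-1,"tx":-8,"ty":22,"tz":8,"ax":0,"ay":0,"az":0},{"jaw":-1,"tx":-8,"ty":22,"tz":8,"ax":0,"ay":0,"az":0}]'>/dev/null; python3 st.py; python3 - <<'E'
from h import *
a=grab('top');P=cloud(a);H=hsv(a);h,S,v=[H[...,i] for i in range(3)]
cv2.imwrite('pics/c7.png',cv2.resize(a['pixels'][140:260,310:470],(640,480),interpolation=cv2.INTER_CUBIC))
roi=(P[...,0]>.5)&(P[...,0]<.7)&(P[...,1]<-.12)&(P[...,1]>-.32)
Q=P[roi&((h<5)|(h>174))&(S>150)&(v>60)];print('cap',len(Q),np.median(Q,0).round(3))
m=(h>60)&(h<100)&(S>80)&(P[...,2]>.1)&(P[...,0]>.3);print('lid',m.sum(),np.nanpercentile(P[m],[3,50,97],axis=0).round(3).tolist())
E
```

```text
clock: 24.3
position: [0.5744, -0.2217, 0.2662]
ee_rot: [-0.0, 0.992, 0.126, 0.001]
contact_force: [-0.4, 0.3, -0.2]
width: 0.0553
gripper_force: 0.0

t24.30 [ 0.5744 -0.2217  0.2662] toolz [ 0.002  0.    -1.   ] tooly [ 0.25  -0.968  0.   ] q [-0.48  0.32  1.35  0.    1.46  0.84] F [-0.4  0.3 -0.2] w 0.0553 0.0

t25.05 [4.924e-01 1.000e-04 3.437e-01] toolz [-0.     0.002 -1.   ] tooly [ 0.252 -0.968 -0.002] q [-0.14  0.1   1.45  0.    1.58  1.17] F [-0.2 -0.   0.5] w -0.0002 0.0
cap 0 [nan nan nan]
lid 1983 [[0.346, -0.312, 0.16], [0.625, -0.287, 0.242], [0.715, -0.019, 0.718]]
  return _methods._mean(a, axis=axis, dtype=dtype,
  ret = um.true_divide(
```

View pics/c7.png

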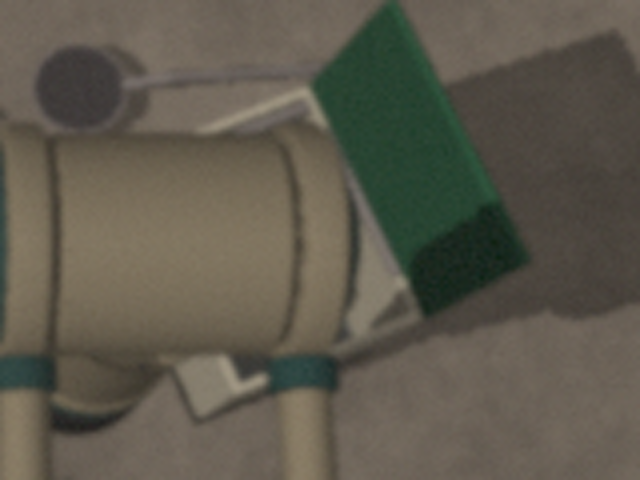

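The arm hides the bin. I'll swing it to the right, which is also on the way behind the lid, and look again.

```bash
python3 -m pendant '[{"jaw":-1,"tx":-4,"ty":-4,"tz":2,"ax":0,"ay":0,"az":0},{"jaw":-1,"tx":-8,"ty":-9,"tz":4,"ax":0,"ay":0,"az":0},{"jaw":-1,"tx":-10,"ty":-15,"tz":5,"ax":0,"ay":0,"az":0},{"jaw":-1,"tx":-11,"ty":-21,"tz":5,"ax":0,"ay":0,"az":0},{"jaw":-1,"tx":-12,"ty":-27,"tz":5,"ax":0,"ay":0,"az":0},{"jaw":-1,"tx":-12,"ty":-33,"tz":4,"ax":0,"ay":0,"az":0},{"jaw":-1,"tx":-12,"ty":-39,"tz":3,"ax":0,"ay":0,"az":0},{"jaw":-1,"tx":-12,"ty":-45,"tz":2,"ax":0,"ay":0,"az":0},{"jaw":-1,"tx":-12,"ty":-47,"tz":2,"ax":0,"ay":0,"az":0},{"jaw":-1,"tx":-12,"ty":-47,"tz":2,"ax":0,"ay":0,"az":0}]' >/dev/null; python3 st.py; python3 - <<'E'
from h import *
a=grab('top');P=cloud(a);H=hsv(a);h,S,v=[H[...,i] for i in range(3)]
cv2.imwrite('pics/c8.png',cv2.resize(a['pixels'][140:260,310:470],(640,480),interpolation=cv2.INTER_CUBIC))
roi=(P[...,0]>.5)&(P[...,0]<.7)&(P[...,1]<-.12)&(P[...,1]>-.32)
Q=P[roi&((h<5)|(h>174))&(S>150)&(v>60)];print('cap',len(Q),np.median(Q,0).round(3) if len(Q) else '')
m=(h>60)&(h<100)&(S>80)&(P[...,2]>.1)&(P[...,0]>.5);print('lid',m.sum(),np.nanpercentile(P[m],[3,50,97],axis=0).round(3).tolist())
E
```

```text
t26.35 [ 0.3732 -0.4732  0.3617] toolz [-0.002  0.004 -1.   ] tooly [ 0.247 -0.969 -0.004] q [-1.02  0.28  1.18  0.    1.68  0.3 ] F [-0.5 -0.2 -0.1] w 0.0 0.0
cap 104 [ 0.578 -0.22   0.115]
lid 1922 [[0.545, -0.314, 0.16], [0.628, -0.291, 0.234], [0.716, -0.268, 0.291]]
```

View pics/c8.png

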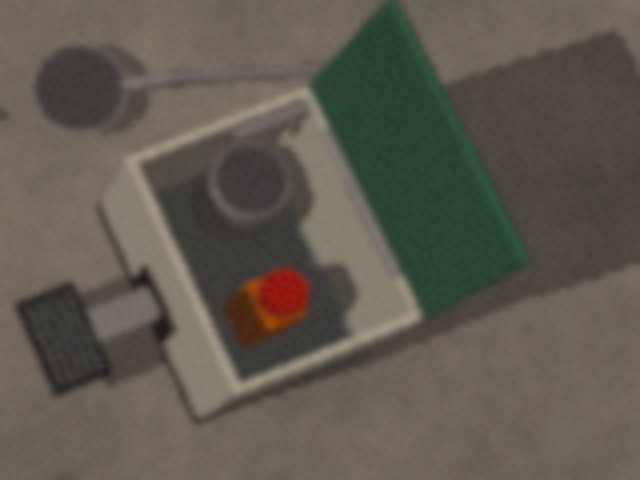

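The bottle stands upright in the bin: red cap at (283,292) at z 0.115, as expected. The tin is standing at (250,182) and the lid is still open. Next I'll go behind the lid to push it shut.

```bash
python3 -m pendant '[{"jaw":-1,"tx":6,"ty":0,"tz":0,"ax":0,"ay":0,"az":0},{"jaw":-1,"tx":12,"ty":1,"tz":0,"ax":0,"ay":0,"az":0},{"jaw":-1,"tx":18,"ty":4,"tz":0,"ax":0,"ay":0,"az":0},{"jaw":-1,"tx":23,"ty":7,"tz":0,"ax":0,"ay":0,"az":0},{"jaw":-1,"tx":27.7,"ty":10.8,"tz":0,"ax":0,"ay":0,"az":0},{"jaw":-1,"tx":27.7,"ty":10.8,"tz":0,"ax":0,"ay":0,"az":0},{"jaw":-1,"tx":27.7,"ty":10.8,"tz":-5,"ax":0,"ay":0,"az":0},{"jaw":-1,"tx":27.7,"ty":10.8,"tz":-10.5,"ax":0,"ay":0,"az":0},{"jaw":-1,"tx":27.7,"ty":10.8,"tz":-10.5,"ax":0,"ay":0,"az":0}]' >/dev/null; python3 st.py
python3 - <<'E'
import numpy as np
H=np.array([.628,-.286,.142]);f=np.array([-.242,.970])
for p in np.arange(1.6,-.05,-.2):
    r=.125;o=.018
    a=r*np.cos(p)-o*np.sin(p);z=.142+r*np.sin(p)+o*np.cos(p)
    print(round(p,2),(H[:2]+a*f).round(3),z.round(3))
E
```

```text
t27.52 [ 0.6469 -0.3606  0.2532] toolz [-0.011  0.009 -1.   ] tooly [ 0.25  -0.968 -0.012] q [-0.6   0.54  1.04  0.    1.58  0.71] F [-0.1  0.4  0.4] w 0.0001 0.0
1.6 [ 0.633 -0.307] 0.266
1.4 [ 0.627 -0.283] 0.268
1.2 [ 0.621 -0.258] 0.265
1.0 [ 0.615 -0.235] 0.257
0.8 [ 0.61  -0.214] 0.244
0.6 [ 0.605 -0.196] 0.227
0.4 [ 0.602 -0.181] 0.207
0.2 [ 0.599 -0.171] 0.184
0.0 [ 0.598 -0.165] 0.16
```

```bash
python3 -m pendant '[{"jaw":-1,"tx":-0.7,"ty":2.7,"tz":0.8,"ax":0,"ay":0,"az":0},{"jaw":-1,"tx":-1.4,"ty":5.4,"tz":1.3,"ax":0,"ay":0,"az":0},{"jaw":-1,"tx":-2,"ty":7.8,"tz":1.4,"ax":0,"ay":0,"az":0},{"jaw":-1,"tx":-2.6,"ty":10.3,"tz":1.2,"ax":0,"ay":0,"az":0},{"jaw":-1,"tx":-3.2,"ty":12.6,"tz":0.4,"ax":0,"ay":0,"az":0},{"jaw":-1,"tx":-3.7,"ty":14.7,"tz":-0.9,"ax":0,"ay":0,"az":0},{"jaw":-1,"tx":-4.2,"ty":16.5,"tz":-2.6,"ax":0,"ay":0,"az":0},{"jaw":-1,"tx":-4.2,"ty":16.5,"tz":-2.6,"ax":0,"ay":0,"az":0}]' >/dev/null; python3 st.py
python3 - <<'E'
from h import *
a=grab('side');P=cloud(a);H=hsv(a);h,S,v=[H[...,i] for i in range(3)]
m=(h>60)&(h<100)&(S>80)&(P[...,2]>.1)&(P[...,0]>.4)&(P[...,1]<-.05);print('lid',m.sum(),np.nanpercentile(P[m],[3,50,97],axis=0).round(3).tolist())
E
```

```text
t28.52 [ 0.6092 -0.1978  0.2352] toolz [ 0.003  0.001 -1.   ] tooly [ 0.251 -0.968  0.   ] q [-0.42  0.37  1.35  0.    1.42  0.89] F [ 0.4 -0.2 -0. ] w -0.0001 0.0
lid 804 [[0.524, -0.268, 0.162], [0.601, -0.207, 0.211], [0.687, -0.154, 0.432]]
```

```bash
python3 -m pendant '[{"jaw":-1,"tx":-0.4,"ty":1,"tz":-1.4,"ax":0,"ay":0,"az":0},{"jaw":-1,"tx":-0.6,"ty":1.7,"tz":-2.8,"ax":0,"ay":0,"az":0},{"jaw":-1,"tx":-0.8,"ty":2.2,"tz":-4,"ax":0,"ay":0,"az":0},{"jaw":-1,"tx":-0.9,"ty":2.7,"tz":-5.2,"ax":0,"ay":0,"az":0},{"jaw":-1,"tx":-1,"ty":3,"tz":-6.5,"ax":0,"ay":0,"az":0},{"jaw":-1,"tx":-1,"ty":3.2,"tz":-7.5,"ax":0,"ay":0,"az":0},{"jaw":-1,"tx":-1,"ty":3.2,"tz":-8.3,"ax":0,"ay":0,"az":0},{"jaw":-1,"tx":-1,"ty":3.2,"tz":-8.5,"ax":0,"ay":0,"az":0},{"jaw":-1,"tx":-1,"ty":3.2,"tz":-8.5,"ax":0,"ay":0,"az":0}]' >/dev/null; python3 st.py; python3 -m pendant '[{"jaw":-1,"tx":0,"ty":0,"tz":-0.2,"ax":0,"ay":0,"az":0},{"jaw":-1,"tx":0,"ty":0,"tz":-0.2,"ax":0,"ay":0,"az":0}]' | sed -n 2,4p
```

```text
t29.70 [ 0.5986 -0.1661  0.1497] toolz [ 0.     0.002 -1.   ] tooly [ 0.25  -0.968 -0.002] q [-0.38  0.4   1.53  0.    1.22  0.93] F [-4.2  2.2 13.7] w -0.0004 6.627029838055023
position: [0.5986, -0.166, 0.1495]
ee_rot: [-0.001, 0.992, 0.126, 0.001]
contact_force: [-6.2, 3.8, 21.5]
```

```bash
python3 -m pendant '[{"jaw":-1,"tx":0,"ty":0,"tz":2,"ax":0,"ay":0,"az":0},{"jaw":-1,"tx":0,"ty":0,"tz":7,"ax":0,"ay":0,"az":0},{"jaw":-1,"tx":-4,"ty":4,"tz":12,"ax":0,"ay":0,"az":0},{"jaw":-1,"tx":-8,"ty":10,"tz":16,"ax":0,"ay":0,"az":0},{"jaw":-1,"tx":-14,"ty":16,"tz":16,"ax":0,"ay":0,"az":0},{"jaw":-1,"tx":-20,"ty":22,"tz":16,"ax":0,"ay":0,"az":0},{"jaw":-1,"tx":-22,"ty":28,"tz":16,"ax":0,"ay":0,"az":0},{"jaw":-1,"tx":-22,"ty":28,"tz":16,"ax":0,"ay":0,"az":0}]' >/dev/null; python3 st.py
python3 - <<'E'
from h import *
for n in('side','top'):
    a=grab(n);P=cloud(a);H=hsv(a);h,S,v=[H[...,i] for i in range(3)];x,y,z=P[...,0],P[...,1],P[...,2]
    m=(h>60)&(h<100)&(S>80)&(z>.1)&(z<.35)&(x>.48)&(y<-.1);Q=P[m]
    q=(Q[:,:2]-[.628,-.286])@[-.242,.97];k=np.polyfit(q,Q[:,2],1);print(n,'lid',m.sum(),'slope',k.round(3),np.percentile(Q[:,2],[3,50,97]).round(3))
    t=(x>.53)&(x<.61)&(y<-.04)&(y>-.09)&(v<70)&(z>.01);print('tread z',np.median(z[t]).round(4),t.sum())
E
```

```text
t30.95 [0.3819 0.1081 0.305 ] toolz [ 0.001  0.003 -1.   ] tooly [ 0.249 -0.969 -0.002] q [ 0.1  -0.04  1.7   0.    1.48  1.42] F [ 0.1  0.9 -0.5] w 0.0 0.0
side lid 899 slope [0.002 0.149] [0.147 0.149 0.151]
tread z 0.0523 179
top lid 3170 slope [0.001 0.149] [0.145 0.149 0.153]
tread z 0.0533 329
```

Lid is flat at z 0.149, the pedal is back up and the arm is clear.

```bash
python3 -c "
from rig import manip
print(manip.sign_off())"
```

```text
the job is handed in; nothing more can be done
None
```

The job is handed in, with no verdict returned: I last saw the bottle and tin upright in the bin just before closing, and afterwards the lid measured flat shut and the pedal up, but I viewed 11 pictures, one over the limit of 10.

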